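Clamp-check a copper bracket in the toggle nest

TASK

Check the copper T bracket in the nest: push it along its channel until its end is flush against the stop, without ramming it, then swing the toggle clamp over centre onto it and let go, so that the clamp stays shut by itself for a moment. Then swing the clamp back fully open and take the bracket out, setting it down (not dropping it) in the blue tray, flat on its base with the blade up. Leave the other things on the bench where they are.

Things in the scene. Friction and masses are not known exactly. Their poses are not given: they have to be found in the camera images.
- fixture: Check nest fixed to the bench, left or right of the tray: steel plate 310 x 130 x 14 mm, channel at one end, toggle clamp at the other. Origin on the bench, mid plane; x along the channel away from the clamp, z up. Plate x -130 to 180 mm. Two rails (x 5 to 175 mm, top at z 43, 39.4 mm apart) guide the bracket. Clamp cheeks: x -55 to -5, y within 18, up to z 84 mm.
- stop: The end stop of the channel, a dark steel block 12 x 44 mm, top 58 mm above the bench, fixed to the nest. Its flat face towards the channel is at point stop_face. Ramming the bracket against it with more than 50 N spoils the check.
- stop_face (a point): Centre of the stop's face that the bracket's end must touch: fixture x 5 mm, 40 mm above the bench; same axes as the nest.
- pivot (a point): Hinge axis of the clamp lever: fixture x -25 mm, 70 mm above the bench; the hinge axis runs along the nest's y. Same axes as the nest.
- lever (a joint): Clamp lever angle, rad: 0 = fully open (arm upright, handle level, pointing to fixture -x), 1.57 = shut (arm level over the channel, handle upright); starts open. A rigid L of arm and handle. An over-centre spring drives it away from mid swing (0.785 rad) to the nearer end, with up to 1.5 Nm (13 N at the grip); damping 0.3 Nm s/rad.
- grip (a point): Middle of the handle's black rubber grip, 115 mm from the pivot; grip 65 mm long, 22 mm wide (nest y), 20 mm thick, ending 145 mm from the pivot. -x points outward along the handle, y along the hinge. Pinched across its 22 mm width it can turn between the pads, so the tool may stay pointing down for the whole swing.
- pad (a point): Lowest point of the rubber pad under the lever's arm, 65 mm along the arm and 30 mm under it (from the pivot's axis). Shut, it presses the bracket's base and the bed about 4 mm down.
- bed (a joint): Travel of the sprung bed (aluminium, the channel's floor, 36 mm above the bench when up): 0 = up, 0.006 m = down; 7.5 N preload, then 1.5 N per mm. The bracket rests on it.
- bracket: Copper T bracket, 0.26 to 0.42 kg: base 140 (x) x 36 x 8 mm, upright blade across it 8 mm thick (x), 36 mm wide, top 54 mm above the underside, mid plane 20 mm to +x of the base's centre. Origin: centre of the underside. Starts on the bed in the channel, x as the nest's x, 12 to 30 mm short of the stop; home, its origin is at fixture x 75 mm. Slides at 2 to 6 N.
- bracket_end (a point): Centre of the bracket's end face that goes against the stop, 70 mm towards -x from its origin, 4 mm up.
- blade (a point): Centre of the blade at 40 mm above the bracket's underside, 14 mm below the blade's top: the place to push or pinch it (8 mm thick along the bracket's x).
- tray: Blue open tray 230 (x) x 170 (y) x 55 mm, walls and floor 5 mm, white liner, fixed. Origin under its centre.
- button_box: Bystander: white push-button box 75 x 100 x 45 mm with a green button, loose. Origin under its centre.
- wrench: Bystander: steel wrench 170 mm long, lying loose.
- spacer_block: Bystander: white plastic block 50 x 70 x 45 mm, loose. Origin under its centre.
Not all that is in view belongs to the job. Several things have the shape of the bracket; the one meant has the colours described above.

How it is judged:
By the outcome, as a careful person would: the job done as asked, in the order asked, and still so for the second after the job is handed in, with the robot touching nothing.
It also fails if it takes over 72 s, if anything falls off the work surface, if the arm or the gripper's body presses on something with over 40 N, if the wrist force passes 120 N, or if a joint passes its speed limit or range.

ROBOT

A 6-joint arm with a two-finger parallel gripper is mounted at the origin on the work surface. World frame = base frame: x ahead of the robot, y to its left, z up, the work surface at z = 0. Lengths are in m, angles in degrees, forces in N, time in s.
With the tool pointing down it reaches from about 0.4 to 0.825 m from the base axis. Payload 7 kg.
Tool frame: the origin (TCP) lies on the centre line of the jaws, within the pads' length; the fingertips stand ctrl.tips_ahead ahead of it and the grasp point (between the pads) lies 5 mm behind it (ctrl.tips_ahead is the distance from the TCP to the fingertips, in m); z points along the fingers, y is the line along which they close (so a half turn about z gives the same grasp; the last joint's range is limited). The gripper opens to 85 mm and grips with 20 to 120 N. Pads are 22 mm wide; open, the fingers measure 114 mm over their backs; the gripper's body (76 mm by 85 mm) begins 54 mm behind the grasp point. The pads swing forward as they close: fully open they stand 13 mm farther back than shut.
Start: joints at [89.101, 20.546, 0.682, 0, -70.136, -16.507], TCP at [0.202, 0.644, 0.245] pointing down, gripper open.
Joint ranges: [-176.03, 176.03], [-82.01, 121.73], [-58.28, 71.71], [-173.87, 95.51], [-174.79, -0.11], [-173.66, 173.66]. Speed limits (degrees/s): [136.94, 136.94, 172.46, 180, 180, 180].

INTERFACE

Orientations are given as [roll, pitch, yaw] about the fixed x, y, z axes, in that order (R = Rz(yaw) Ry(pitch) Rx(roll)).
In Python, from plant import ctrl, camera, camera_info gives the robot as it stands.
- The arm moves only by the tool move_arm, never from a script. Its argument "rows" is a list of rows, each a list of 5 numbers: the shift along the tool's x, y, z in mm, then the turn about the tool's z in rad, then the finger opening in mm, from 0 to 85.4. In form: [[x, y, z, turn, grip], ...]. A call has 1 to 12 rows; each row shifts and turns the commanded pose from where the row before left it, along the tool's axes as they then stand; what a row does not reach is not made up. A row lasts 1/10 s, in which the tool goes at most 50 mm and 8.59 degrees, less where a joint would pass 70% of its speed; a pose out of reach is approached as far as the arm can. A call with a gripper value outside its range is refused whole. The fingers move at their own pace and stop on an object; "squeeze" is the grip in N (left out, the last holds). Time passes only in rows, so rows that do not move let the fingers close. It gives the time, the measured TCP pose, the force, the opening and the grip force at its end, in the units of the state.
- ctrl.read_state(): the state, without advancing time (a new reading comes with each control period).
- camera(name): name is "scene" or "top"; returns the picture (400x640x3 uint8, red, green, blue); there is no depth.
- camera_info(name): a dict with "fx", "fy", "cx", "cy" (pixels), "D" ([k1, k2, p1, p2, k3] as OpenCV has them; the pictures are not rectified), "extrinsics" (4x4, takes a point from world to camera coordinates). Camera axes: x right, y down, z forward; pixel columns grow to the right and rows downward; lengths in m; the calibration is good to about 2 mm. A picture is of the moment at which its call begins. camera_info takes no time and is no camera call.
- ctrl.hand_in(): hands the job in; it is judged then, once.
The state is a dict: "t": time; "joint_pos": joint angles; "joint_velocities": joint speeds; "tau": joint torques, N m; "position": TCP position; "ee_rot": TCP orientation; "force": force on the tool from outside, world axes, zero at the start; "moment": the same for the moment, N m; "width": finger opening in m; "gripper_force": force on a finger pad.
Only numpy, scipy, OpenCV 4.12 (cv2) and the standard library are available. Lean on these libraries where they do the work, as an engineer would, in place of code of your own. Each camera call takes 0.05 s, during which the arm holds its last target. There are 200 camera calls.

## Working session

There is one attempt and no reset: what is moved stays moved. The work goes in short steps, Python scripts to look and compute and a tool call to move; the robot and the scene stay as the last step left them, time stands still between calls to the robot, and variables do not carry over. Pictures are saved under pics/ and viewed, at most 10 in all, crops included, and the job is handed in when it is done.

Besides the shell and the picture viewer there is one more tool, called as name(argument=value, ...) on one line, values as JSON. move_arm: Moves the arm, as the interface text tells. Its arguments: {"type":"object","properties":{"rows":{"type":"array"},"squeeze":{"type":"number"}},"required":["rows"]}

```bash
mkdir -p pics; python3 - <<'E'
from plant import ctrl,camera,camera_info
import cv2,numpy as np
for n in("scene","top"):
    im=camera(n); cv2.imwrite(f"pics/{n}0.png",im[:,:,::-1]); i=camera_info(n); E=np.array(i['extrinsics']); print(n,i['fx'],i['cx'],i['cy'],i['D'],-E[:3,:3].T@E[:3,3],E[:3,:3].round(2).tolist())
s=ctrl.read_state();print(s['t'],s['position'],s['ee_rot'],s['width'],ctrl.tips_ahead)
E
```

```text
scene 472.0775155638563 316.65556571848657 200.5512900517279 [-0.01311536  0.          0.          0.          0.        ] [1.13806595 0.74811142 0.81916735] [[-0.78, 0.63, 0.02], [0.36, 0.47, -0.8], [-0.51, -0.62, -0.59]]
top 373.7968737358896 328.4366250763817 202.75230437162008 [-0.07093401  0.          0.          0.          0.        ] [0.48681663 0.02718946 0.96431539] [[-0.01, -1.0, 0.03], [-1.0, 0.01, -0.06], [0.06, -0.03, -1.0]]
0.1 [0.20183132 0.64368953 0.24446276] [ 1.79913492e+02 -1.15270596e-02 -1.74111652e+01] 0.08542978366765688 0.014
```

View pics/scene0.png

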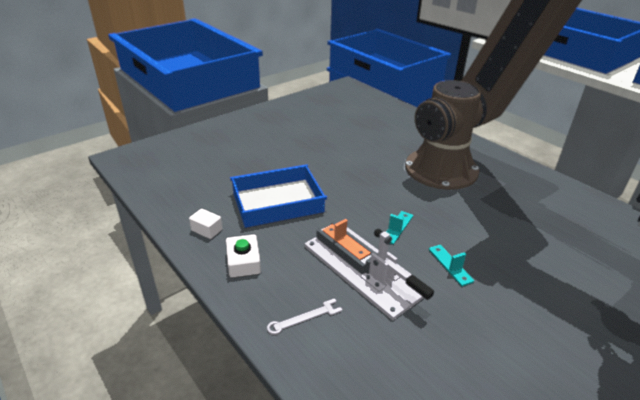

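View pics/top0.png

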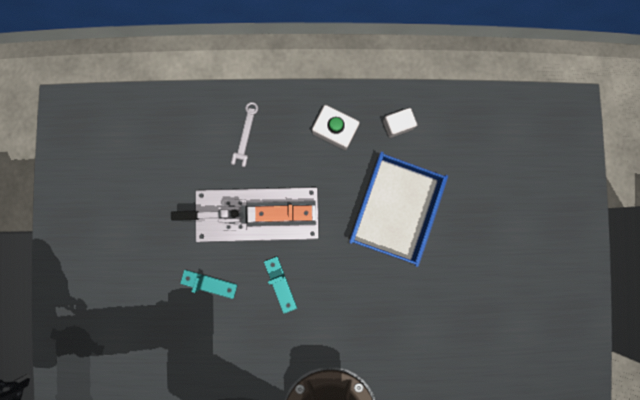

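The top view shows the plate at cols 195–319, rows 187–241, with the handle pointing left at (183,215). The copper bracket is at cols 248–315 with its blade near 292, and the tray is around (398,208). The teal brackets are decoys.

```bash
cat > h.py <<'E'
from plant import ctrl,camera,camera_info
import cv2,numpy as np
def rays(n,px):
    i=camera_info(n);K=np.array([[i['fx'],0,i['cx']],[0,i['fy'],i['cy']],[0,0,1.]])
    E=np.array(i['extrinsics']);u=cv2.undistortPoints(np.array(px,float).reshape(-1,1,2),K,np.array(i['D'],float)).reshape(-1,2)
    d=np.c_[u,np.ones(len(u))]@E[:3,:3];return -E[:3,:3].T@E[:3,3],d
def plane(n,px,z):
    c,d=rays(n,px);return c+d*((z-c[2])/d[:,2])[:,None]
def proj(n,p):
    i=camera_info(n);K=np.array([[i['fx'],0,i['cx']],[0,i['fy'],i['cy']],[0,0,1.]]);E=np.array(i['extrinsics'])
    return cv2.projectPoints(np.array(p,float).reshape(-1,1,3),cv2.Rodrigues(E[:3,:3])[0],E[:3,3],K,np.array(i['D'],float))[0].reshape(-1,2)
def copper(im):
    h=cv2.cvtColor(im,cv2.COLOR_RGB2HSV);return cv2.inRange(h,(3,110,70),(18,255,255))
def biggest(m):
    return max(cv2.findContours(m,cv2.RETR_EXTERNAL,cv2.CHAIN_APPROX_NONE)[0],key=cv2.contourArea)
E
python3 - <<'E'
from h import *
np.set_printoptions(precision=4,suppress=True)
im=cv2.cvtColor(cv2.imread('pics/top0.png'),cv2.COLOR_BGR2RGB);hsv=cv2.cvtColor(im,cv2.COLOR_RGB2HSV)
w=cv2.inRange(hsv,(0,0,120),(180,60,255)); w[:180]=0;w[250:]=0;w[:,:190]=0;w[:,325:]=0
w=cv2.morphologyEx(w,cv2.MORPH_OPEN,np.ones((5,5)))
def rect(m,z):
    b=cv2.boxPoints(cv2.minAreaRect(biggest(m)));p=plane('top',b,z);print(b.round(1).tolist());print(p[:,:2],'ctr',p.mean(0)[:2],'sides',[np.linalg.norm(p[k]-p[k-1]).round(4) for k in(1,2)]);e=p-np.roll(p,1,0);e=max(e,key=np.linalg.norm);print('ang',np.degrees(np.arctan2(e[1],e[0])))
rect(w,.014)
b=cv2.inRange(hsv,(100,150,50),(130,255,255));b[:140]=0;rect(b,.055)
c=copper(im);rect(c,.06)
c2=cv2.resize(im[170:260,160:340],None,fx=4,fy=4,interpolation=cv2.INTER_CUBIC)
s=cv2.cvtColor(cv2.imread('pics/scene0.png'),cv2.COLOR_BGR2RGB)
c3=cv2.resize(s[210:320,300:440],(720,566)[:2],interpolation=cv2.INTER_CUBIC)
cv2.imwrite('pics/a.png',c2[:,:,::-1]);cv2.imwrite('pics/b.png',c3[:,:,::-1])
E
```

```text
[[194.8000030517578, 190.1999969482422], [317.0, 186.89999389648438], [318.3999938964844, 238.6999969482422], [196.1999969482422, 242.0]]
[[0.5769 0.337 ]
 [0.5818 0.0255]
 [0.45   0.0235]
 [0.4453 0.3327]] ctr [0.5135 0.1797] sides [np.float64(0.3115), np.float64(0.1318)]
ang -89.10189001766125
[[348.70001220703125, 241.39999389648438], [380.1000061035156, 151.6999969482422], [448.5, 175.60000610351562], [417.1000061035156, 265.3999938964844]]
[[ 0.4439 -0.0497]
 [ 0.6637 -0.1314]
 [ 0.6029 -0.3021]
 [ 0.3826 -0.2168]] ctr [ 0.5233 -0.175 ] sides [np.float64(0.2345), np.float64(0.1813)]
ang 158.82521979746372
[[255.60000610351562, 205.8000030517578], [310.70001220703125, 204.39999389648438], [311.1000061035156, 220.0], [256.0, 221.3000030517578]]
[[0.533  0.1743]
 [0.5348 0.0413]
 [0.4972 0.0407]
 [0.4955 0.1734]] ctr [0.5151 0.1074] sides [np.float64(0.133), np.float64(0.0376)]
ang -89.2330925846779
```

View pics/a.png

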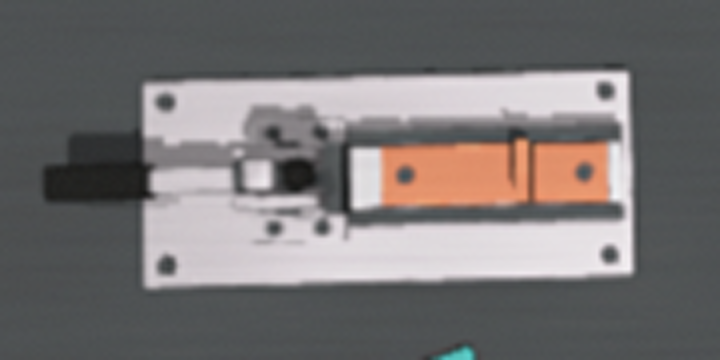

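Zoomed, this shows the left bracket end at crop u≈382, the right end at ≈609, and the blade top at ≈515–528. The gap to the stop is visible.

```bash
cat >> h.py <<'E'
F=np.array([.5131,.2047,0]);a=np.radians(-89.1);R=np.array([[np.cos(a),-np.sin(a),0],[np.sin(a),np.cos(a),0],[0,0,1]])
def w2f(p): return (np.atleast_2d(p)-F)@R
def f2w(p): return F+np.atleast_2d(p)@R.T
E
python3 - <<'E'
from h import *
np.set_printoptions(precision=4,suppress=True)
c=lambda u,v:[160+(u+.5)/4-.5,170+(v+.5)/4-.5]
print('ends',w2f(plane('top',[c(382,176),c(609,173)],.044)))
print('blade',w2f(plane('top',[c(515,165),c(529,165)],.09)))
print('rails',w2f(plane('top',[c(349,147),c(621,133),c(349,222),c(621,213)],.043)), 'stopface?',w2f(plane('top',[c(347,180)],.058)))
print('handle tip',w2f(plane('top',[c(43,184),c(150,182)],.08)))
p=f2w([[.107,0,.12],[.095,0,.071],[-.14,0,.065],[-.025,0,.18]]);print(p)
s=cv2.imread('pics/scene0.png');cp=f2w([[.055,-.018,.044],[.055,.018,.044],[.15,0,.044]])
print(proj('scene',f2w([[-.13,-.065,.014],[-.13,.065,.014],[.18,.065,.014],[.18,-.065,.014],[-.17,0,.07]])))
m=copper(cv2.cvtColor(s,cv2.COLOR_BGR2RGB));r=biggest(m)[:,0];print(r.min(0),r.max(0), r[r[:,1].argmin()],r[r[:,0].argmax()])
E
```

```text
ends [[ 0.0265  0.0011  0.044 ]
 [ 0.1658 -0.0009  0.044 ]]
blade [[0.1117 0.0039 0.09  ]
 [0.1198 0.0036 0.09  ]]
rails [[ 0.0064  0.0195  0.043 ]
 [ 0.1739  0.0236  0.043 ]
 [ 0.0056 -0.0266  0.043 ]
 [ 0.1725 -0.0257  0.043 ]] stopface? [[ 0.0076 -0.0012  0.058 ]]
handle tip [[-0.1688  0.0006  0.08  ]
 [-0.1049  0.0001  0.08  ]]
[[0.5148 0.0977 0.12  ]
 [0.5146 0.1097 0.071 ]
 [0.5109 0.3447 0.065 ]
 [0.5127 0.2297 0.18  ]]
[[430.814  287.6361]
 [392.4251 315.6915]
 [303.188  241.7632]
 [340.6866 221.7818]
 [430.2885 294.5072]]
[88  0] [183 144] [89  0] [183  18]
```

View pics/b.png

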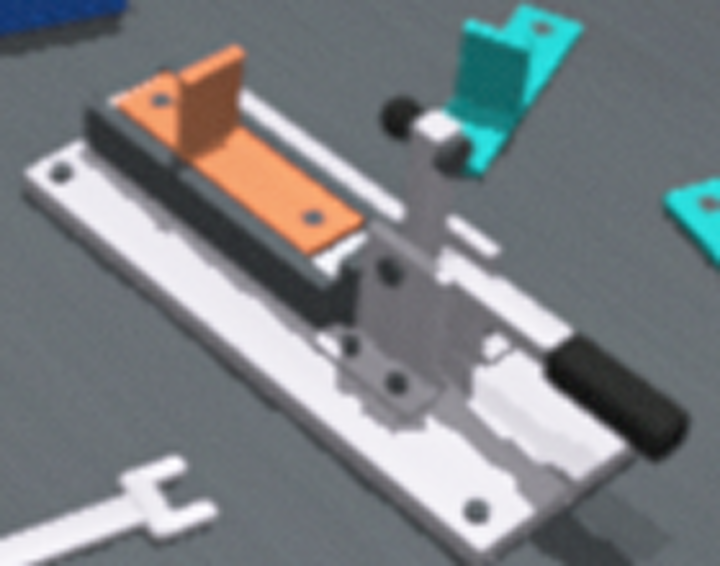

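Fixture-frame checks agree with the drawing: the bracket end is at x≈26.5 mm (a gap of about 21 mm) and the blade is at x≈116 mm. Now moving over the blade.

move_arm(rows=[[0,0,0,-0.107,50],[0,0,0,-0.107,50],[0,0,0,-0.106,50],[22,40,0,0,50],[22,40,0,0,50],[22,40,0,0,50],[22,40,0,0,50],[22,40,0,0,50],[22,40,0,0,50],[22,40,0,0,50],[22,40,0,0,50],[22,40,0,0,50]])

```text
t: 1.3
position: [0.4061, 0.2855, 0.2453]
ee_rot: [-180.0, 0.0, 1.0]
force: [1.0, 0.6, -0.6]
width: 0.0501
gripper_force: 0.0
```

move_arm(rows=[[22,40,0,0,50],[22,40,0,0,50],[22,40,0,0,50],[22,40,0,0,50],[18.4,39.8,0,0,50],[0,0,40,0,50],[0,0,40,0,50],[0,0,20,0,50],[0,0,0,0,50],[0,0,0,0,50]])

```text
t: 2.3
position: [0.5156, 0.0893, 0.1457]
ee_rot: [180.0, 0.0, 0.9]
force: [-0.1, -0.4, 1.0]
width: 0.0498
gripper_force: 0.0
```

```bash
cat > st.py <<'E'
from h import *
import sys
np.set_printoptions(precision=4,suppress=True)
s=ctrl.read_state();p=s['position'];r=s['ee_rot']
print('t',s['t'],'pos',p,'fix',w2f(p)[0],'rot',np.array(r),'F',s['force'],'w',s['width'],s['gripper_force'])
def to(fx,fy,fz,yaw):
    d=f2w([fx,fy,fz])[0]-p;y=np.radians(yaw);print('to',(1000*np.array([d@[np.cos(y),np.sin(y),0],d@[np.sin(y),-np.cos(y),0],-d[2]])).round(1),'turn',round(np.radians(r[2]-yaw),3))
if len(sys.argv)>1:to(*map(float,sys.argv[1:]))
E
python3 st.py .116 0 .071 0.9
```

```text
t 2.3 pos [0.5156 0.0893 0.1457] fix [0.1154 0.0007 0.1457] rot [179.9642   0.0167   0.948 ] F [-0.0568 -0.4091  1.0051] w 0.04977601481323339 0.0
to [-0.7  0.6 74.7] turn 0.001
```

move_arm(rows=[[0,0.6,25,0,50],[0,0,25,0,50],[0,0,15,0,50],[0,0,8,0,50],[0,0,0,0,50],[0,0,0,0,0],[0,0,0,0,0],[0,0,0,0,0],[0,0,0,0,0],[0,0,0,0,0]], squeeze=20)

```text
t: 3.3
position: [0.5159, 0.0889, 0.073]
ee_rot: [-180.0, -0.1, 0.9]
force: [1.5, -0.7, 3.1]
width: 0.0076
gripper_force: 27.1
```

```bash
python3 - <<'E'
from h import *
cv2.imwrite('pics/c.png',cv2.resize(camera('scene')[150:340,240:480],(760,600))[:,:,::-1])
E
python3 st.py
```

```text
t 3.35 pos [0.5159 0.0889 0.0729] fix [0.1158 0.001  0.0729] rot [-179.9698   -0.0732    0.9402] F [ 0.6463 -0.1267  3.8642] w 0.007517074731887425 27.148887813091278
```

View pics/c.png

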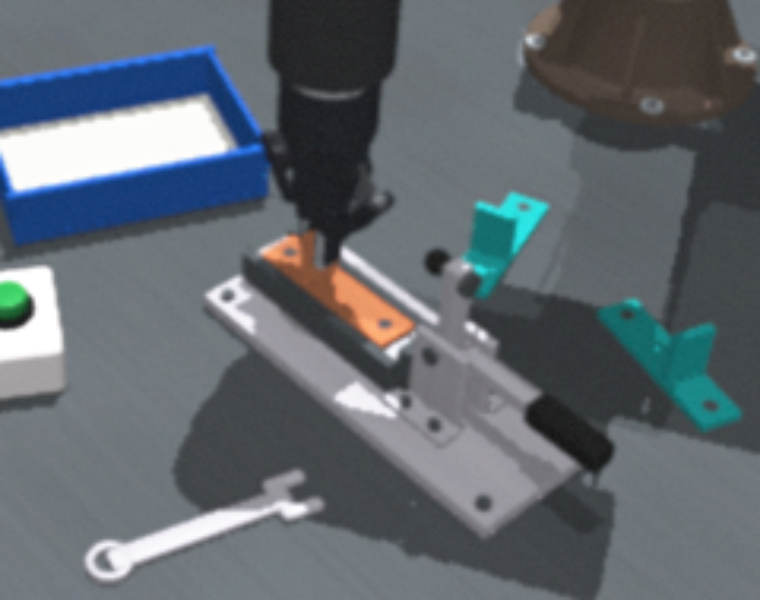

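The blade sits between the pads at about (325,250), with a gap to the stop at about (405,345). Now sliding it gently toward the stop.

move_arm(rows=[[0,-2,0,0,0],[0,-2,0,0,0],[0,-2,0,0,0],[0,-2,0,0,0],[0,-2,0,0,0],[0,-2,0,0,0],[0,-2,0,0,0],[0,-2,0,0,0],[0,0,0,0,0]])

```text
t: 4.25
position: [0.5151, 0.1051, 0.0723]
ee_rot: [-180.0, 0.0, 0.9]
force: [-0.6, -2.3, 4.1]
width: 0.0076
gripper_force: 27.3
```

```bash
python3 st.py .095 0 .071 0.9
```

```text
t 4.25 pos [0.5151 0.1051 0.0723] fix [0.0996 0.0004 0.0723] rot [-179.9885    0.0001    0.9415] F [-0.5557 -2.3076  4.0644] w 0.007550025171707945 27.278720140457153
to [-0.4 -4.6  1.3] turn 0.001
```

move_arm(rows=[[0,-1,0,0,0],[0,-1,0,0,0],[0,-0.7,0,0,0],[0,-0.5,0,0,0],[0,0,0,0,0]])

```text
t: 4.75
position: [0.5151, 0.1079, 0.0723]
ee_rot: [-180.0, -0.0, 0.9]
force: [-1.2, -3.2, 4.5]
width: 0.0071
gripper_force: 27.3
```

move_arm(rows=[[0,-0.5,0,0,0],[0,-0.5,0,0,0],[0,0,0,0,0]])

```text
t: 5.05
position: [0.515, 0.1087, 0.0723]
ee_rot: [180.0, 0.0, 0.9]
force: [0.2, -4.9, 4.9]
width: 0.0074
gripper_force: 27.3
```

move_arm(rows=[[0,-0.5,0,0,0],[0,-0.5,0,0,0],[0,0,0,0,0]])

```text
t: 5.35
position: [0.5149, 0.1088, 0.0723]
ee_rot: [179.9, 0.0, 0.9]
force: [2.1, -10.0, 5.4]
width: 0.0076
gripper_force: 27.4
```

move_arm(rows=[[0,-0.5,0,0,0],[0,-0.5,0,0,0],[0,0,0,0,0]])

```text
t: 5.65
position: [0.5147, 0.1088, 0.0724]
ee_rot: [179.8, 0.1, 0.9]
force: [4.2, -15.4, 7.2]
width: 0.0076
gripper_force: 27.6
```

It is firmly against the stop at about 15 N. Releasing and rising.

move_arm(rows=[[0,0,0,0,40],[0,0,0,0,40],[0,0,0,0,40],[0,0,0,0,40],[0,0,-15,0,45],[0,0,-35,0,50],[0,0,-50,0,50],[0,0,-40,0,50],[0,0,0,0,50]])

```text
t: 6.55
position: [0.5179, 0.1124, 0.2185]
ee_rot: [-179.8, -0.5, 1.0]
force: [-0.9, 0.0, -1.3]
width: 0.0503
gripper_force: 0.0
```

```bash
python3 - <<'E'
from h import *
im=camera('scene');cv2.imwrite('pics/d.png',cv2.resize(im[190:330,290:450],(685,600),interpolation=cv2.INTER_CUBIC)[:,:,::-1])
E
python3 st.py -.14 0 .065 -89.1
```

```text
t 6.6 pos [0.5164 0.112  0.2154] fix [0.0928 0.0018 0.2154] rot [-179.8091   -0.3149    0.9597] F [ 0.763   0.3017 -0.7413] w 0.04977049424961306 0.0
to [-232.8    1.8  150.4] turn 1.572
```

View pics/d.png

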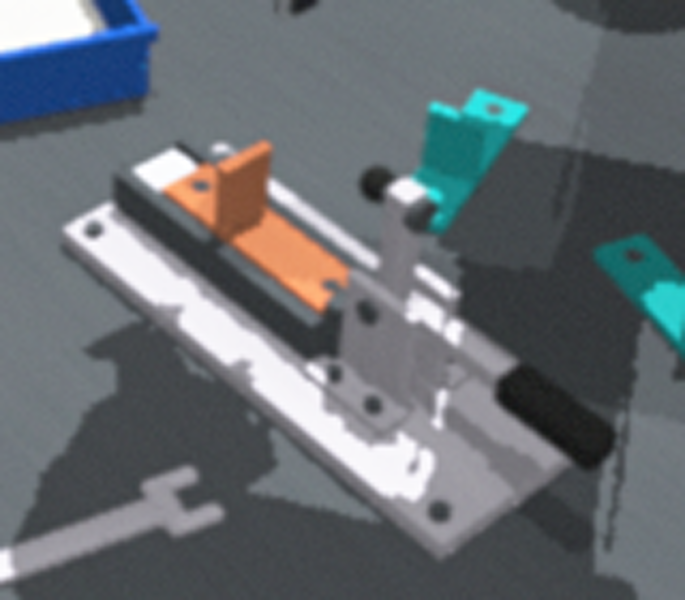

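The bracket end now meets the stop at about (330,300), with no gap, and the free bed shows at the far end. Next: turn and go to the handle.

move_arm(rows=[[0,0,0,0.143,50],[0,0,0,0.143,50],[0,0,0,0.143,50],[0,0,0,0.143,50],[0,0,0,0.143,50],[0,0,0,0.143,50],[0,0,0,0.143,50],[0,0,0,0.143,50],[0,0,0,0.143,50],[0,0,0,0.143,50],[0,0,0,0.142,50]])

```text
t: 7.7
position: [0.5143, 0.1108, 0.2109]
ee_rot: [179.9, -0.0, -89.5]
force: [-0.0, -0.3, 0.3]
width: 0.0502
gripper_force: 0.0
```

move_arm(rows=[[-46,0,0,0,50],[-46,0,0,0,50],[-46,0,0,0,50],[-46,0,0,0,50],[-48,0,0,0,50],[0,0,40,0,50],[0,0,30,0,50],[0,0,0,0,50],[0,0,0,0,50]])

```text
t: 8.6
position: [0.5114, 0.3426, 0.1418]
ee_rot: [179.9, -0.1, -89.1]
force: [-0.8, -0.0, 0.0]
width: 0.0501
gripper_force: 0.0
```

```bash
python3 st.py -.14 0 .065 -89.1
```

```text
t 8.6 pos [0.5114 0.3426 0.1418] fix [-0.1379  0.0005  0.1418] rot [179.9357  -0.1135 -89.1187] F [-0.7755 -0.0328  0.0423] w 0.050131142267402076 0.0
to [-2.1  0.5 76.8] turn -0.0
```

move_arm(rows=[[-2,0.5,25,0,50],[0,0,25,0,50],[0,0,20,0,50],[0,0,7,0,50],[0,0,0,0,50],[0,0,0,0,10],[0,0,0,0,10],[0,0,0,0,10],[0,0,0,0,10],[0,0,0,0,10]], squeeze=40)

```text
t: 9.6
position: [0.5122, 0.3456, 0.0672]
ee_rot: [-179.8, 0.1, -89.1]
force: [2.1, -1.3, 6.5]
width: 0.021
gripper_force: 43.7
```

```bash
python3 st.py -.14 0 .065 -89.1; python3 - <<'E'
import numpy as np
t=np.linspace(0,np.pi/2,25);P=115*np.c_[-np.cos(t),-np.sin(t)];print(np.diff(P,axis=0).round(1).tolist())
E
```

```text
t 9.6 pos [0.5122 0.3456 0.0672] fix [-0.1409  0.0013  0.0672] rot [-179.8458    0.111   -89.1181] F [ 2.0518 -1.3053  6.5187] w 0.021003640886774404 43.65625441074371
to [0.9 1.3 2.2] turn -0.0
[[0.2, -7.5], [0.7, -7.5], [1.2, -7.4], [1.7, -7.3], [2.2, -7.2], [2.7, -7.0], [3.1, -6.9], [3.5, -6.6], [4.0, -6.4], [4.4, -6.1], [4.8, -5.8], [5.1, -5.5], [5.5, -5.1], [5.8, -4.8], [6.1, -4.4], [6.4, -4.0], [6.6, -3.5], [6.9, -3.1], [7.0, -2.7], [7.2, -2.2], [7.3, -1.7], [7.4, -1.2], [7.5, -0.7], [7.5, -0.2]]
```

move_arm(rows=[[0.2,0,-7.5,0,10],[0.7,0,-7.5,0,10],[1.2,0,-7.4,0,10],[1.7,0,-7.3,0,10],[2.2,0,-7.2,0,10],[2.7,0,-7.0,0,10],[3.1,0,-6.9,0,10],[3.5,0,-6.6,0,10],[4.0,0,-6.4,0,10],[4.4,0,-6.1,0,10],[4.8,0,-5.8,0,10],[5.1,0,-5.5,0,10]])

```text
t: 10.8
position: [0.5126, 0.3123, 0.1463]
ee_rot: [-179.9, 0.1, -89.2]
force: [8.0, 3.9, -10.7]
width: 0.0211
gripper_force: 39.6
```

```bash
python3 st.py
```

```text
t 10.8 pos [0.5126 0.3123 0.1463] fix [-0.1076  0.0012  0.1463] rot [-179.8861    0.1427  -89.1575] F [  7.974    3.8622 -10.665 ] w 0.021130737493000065 39.55951452255249
```

move_arm(rows=[[5.5,0,-5.1,0,10],[5.8,0,-4.8,0,10],[6.1,0,-4.4,0,10],[6.4,0,-4.0,0,10],[6.6,0,-3.5,0,10],[6.9,0,-3.1,0,10],[7.0,0,-2.7,0,10],[7.2,0,-2.2,0,10],[7.3,0,-1.7,0,10],[7.4,0,-1.2,0,10],[7.5,0,-0.7,0,10],[7.5,0,-0.2,0,10]])

```text
t: 12.0
position: [0.5138, 0.229, 0.1814]
ee_rot: [-179.9, -0.0, -89.1]
force: [6.6, -5.7, 2.3]
width: 0.0211
gripper_force: 52.9
```

move_arm(rows=[[0,0,0,0,10],[0,0,0,0,10],[0,0,0,0,10]])

```text
t: 12.3
position: [0.5138, 0.2285, 0.1814]
ee_rot: [-179.9, -0.1, -89.2]
force: [6.1, -9.2, 3.7]
width: 0.0215
gripper_force: 53.3
```

```bash
python3 st.py
```

```text
t 12.3 pos [0.5138 0.2285 0.1814] fix [-0.0238  0.0011  0.1814] rot [-179.8824   -0.0734  -89.164 ] F [ 6.1102 -9.1861  3.6874] w 0.021520174453000935 53.318785429000854
```

move_arm(rows=[[0,0,0,0,55],[0,0,0,0,55],[0,0,0,0,55],[0,0,-15,0,55],[0,0,-30,0,55],[0,0,-15,0,55],[0,0,0,0,55],[0,0,0,0,55],[0,0,0,0,55],[0,0,0,0,55]])

```text
t: 13.3
position: [0.5123, 0.2298, 0.2391]
ee_rot: [179.9, -0.1, -89.1]
force: [-0.1, -0.1, -0.6]
width: 0.0549
gripper_force: 0.0
```

```bash
python3 - <<'E'
from h import *
im=camera('scene');cv2.imwrite('pics/e.png',cv2.resize(im[150:330,270:450],(600,600),interpolation=cv2.INTER_CUBIC)[:,:,::-1])
E
python3 st.py -.025 0 .181 -89.1
```

```text
t 13.35 pos [0.5124 0.2298 0.2393] fix [-0.0252 -0.0003  0.2393] rot [179.9317  -0.0524 -89.1405] F [ 0.6706 -0.6341 -0.2214] w 0.05483394358627007 0.0
to [ 0.2 -0.3 58.3] turn -0.001
```

View pics/e.png

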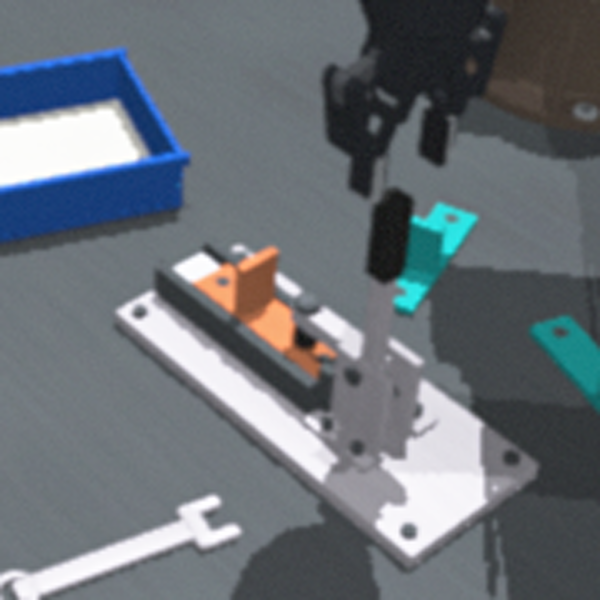

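The clamp is shut by itself: the handle is upright at (390,230), the arm is level, and the pad is on the base at (305,335). Dwelling briefly, then gripping again.

move_arm(rows=[[0,0,0,0,55],[0,0,0,0,55],[0,0,0,0,55],[0,0,0,0,55],[0,0,0,0,55],[0,0,0,0,55],[0,0,0,0,55],[0,0,0,0,55],[0,0,25,0,55],[0,0,23,0,55],[0,0,10,0,55],[0,0,0,0,55]])

```text
t: 14.55
position: [0.5121, 0.2295, 0.1808]
ee_rot: [179.9, -0.1, -89.1]
force: [0.4, 0.2, 0.0]
width: 0.0549
gripper_force: 0.0
```

move_arm(rows=[[0,0,0,0,10],[0,0,0,0,10],[0,0,0,0,10],[0,0,0,0,10],[0,0,0,0,10]], squeeze=40)

```text
t: 15.05
position: [0.5138, 0.2305, 0.1834]
ee_rot: [-179.9, 0.1, -89.1]
force: [3.6, -1.1, 6.9]
width: 0.0213
gripper_force: 43.5
```

move_arm(rows=[[-7.5,0,0.2,0,10],[-7.5,0,0.7,0,10],[-7.4,0,1.2,0,10],[-7.3,0,1.7,0,10],[-7.2,0,2.2,0,10],[-7.0,0,2.7,0,10],[-6.9,0,3.1,0,10],[-6.6,0,3.5,0,10],[-6.4,0,4.0,0,10],[-6.1,0,4.4,0,10],[-5.8,0,4.8,0,10],[-5.5,0,5.1,0,10]])

```text
t: 16.25
position: [0.5127, 0.311, 0.1502]
ee_rot: [-179.9, -0.0, -89.1]
force: [3.4, -3.5, 8.9]
width: 0.0214
gripper_force: 40.7
```

```bash
python3 st.py
```

```text
t 16.25 pos [0.5127 0.311  0.1502] fix [-0.1063  0.0013  0.1502] rot [-179.8542   -0.0056  -89.1142] F [ 3.4371 -3.4936  8.8973] w 0.021441292845861073 40.66899240016937
```

move_arm(rows=[[-5.1,0,5.5,0,10],[-4.8,0,5.8,0,10],[-4.4,0,6.1,0,10],[-4.0,0,6.4,0,10],[-3.5,0,6.6,0,10],[-3.1,0,6.9,0,10],[-2.7,0,7.0,0,10],[-2.2,0,7.2,0,10],[-1.7,0,7.3,0,10],[-1.2,0,7.4,0,10],[-0.7,0,7.5,0,10],[-0.2,0,7.5,0,10]])

```text
t: 17.45
position: [0.5122, 0.3472, 0.0667]
ee_rot: [-179.9, 0.2, -89.1]
force: [8.0, 7.4, -6.6]
width: 0.0218
gripper_force: 41.9
```

```bash
python3 st.py -.14 0 .067 -89.1
```

```text
t 17.45 pos [0.5122 0.3472 0.0667] fix [-0.1425  0.0014  0.0667] rot [-179.8509    0.1975  -89.1087] F [ 7.991   7.4205 -6.5672] w 0.021778966447120053 41.871875524520874
to [ 2.5  1.4 -0.3] turn -0.0
```

Fully open. Releasing, rising and returning to the blade.

move_arm(rows=[[0,0,0,0,50],[0,0,0,0,50],[0,0,0,0,50],[0,0,-20,0,50],[0,0,-40,0,50],[0,0,-45,0,50],[0,0,-45,0,50],[46,0,0,0,50],[46,0,0,0,50],[48,0,0,0,50],[48,0,0,0,50],[48,0,0,0,50]])

```text
t: 18.65
position: [0.5138, 0.107, 0.2179]
ee_rot: [-180.0, 0.0, -89.1]
force: [1.4, -0.6, 0.5]
width: 0.0501
gripper_force: 0.0
```

move_arm(rows=[[0,0,0,0.143,50],[0,0,0,0.143,50],[0,0,0,0.143,50],[0,0,0,0.143,50],[0,0,0,0.143,50],[0,0,0,0.143,50],[0,0,0,0.143,50],[0,0,0,0.143,50],[0,0,0,0.143,50],[0,0,0,0.143,50],[0,0,0,0.14,50],[0,0,0,0,50]])

```text
t: 19.85
position: [0.5142, 0.1087, 0.2176]
ee_rot: [180.0, 0.0, -179.2]
force: [-0.4, -0.4, 0.5]
width: 0.05
gripper_force: 0.0
```

```bash
python3 - <<'E'
from h import *
im=camera('scene');cv2.imwrite('pics/f.png',cv2.resize(im[190:330,290:450],(685,600),interpolation=cv2.INTER_CUBIC)[:,:,::-1])
E
python3 st.py .0958 0 .072 -179.1
```

```text
t 19.9 pos [0.5142 0.1087 0.2176] fix [ 0.096  -0.0004  0.2176] rot [ 179.9855    0.0014 -178.9304] F [-0.2975  0.3453  0.6245] w 0.04982237200506212 0.0
to [ -0.4   0.2 145.6] turn 0.003
```

View pics/f.png

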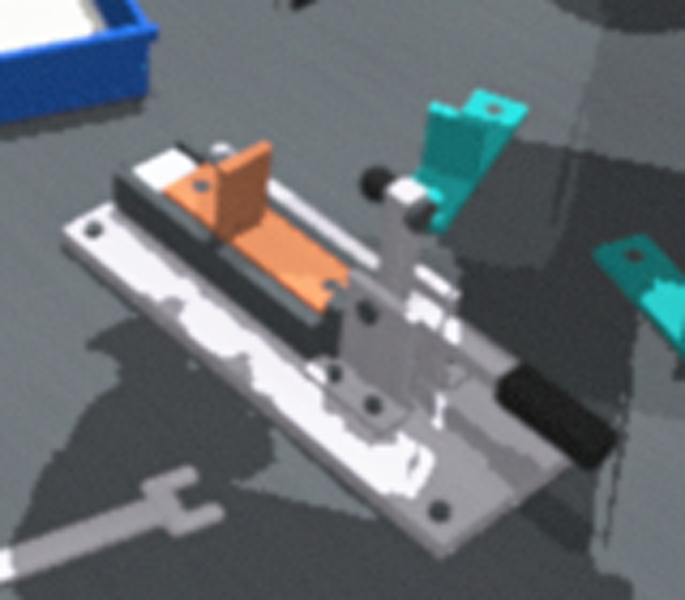

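The clamp is open with the arm upright and the handle level, and the bracket is still home. Grasping and lifting.

move_arm(rows=[[0,0,40,0,50],[0,0,40,0,50],[0,0,30,0,50],[0,0,22,0,50],[0,0,13,0,50],[0,0,0,0,50],[0,0,0,0,0],[0,0,0,0,0],[0,0,0,0,0],[0,0,0,0,0],[0,0,0,0,0]], squeeze=70)

```text
t: 21.0
position: [0.5151, 0.1087, 0.0733]
ee_rot: [180.0, 0.1, -179.1]
force: [0.7, -4.2, 6.2]
width: 0.0066
gripper_force: 70.4
```

move_arm(rows=[[0,0.5,-3,0,0],[0,0,-6,0,0],[0,0,-10,0,0],[0,0,-20,0,0],[0,0,-30,0,0],[0,0,-30,0,0],[0,0,-20,0,0],[0,0,0,0,0]])

```text
t: 21.8
position: [0.516, 0.1105, 0.195]
ee_rot: [179.8, 0.3, -179.1]
force: [0.3, 0.3, -3.2]
width: 0.0071
gripper_force: 70.0
```

```bash
python3 st.py
```

```text
t 21.8 pos [0.516  0.1105 0.195 ] fix [0.0942 0.0014 0.195 ] rot [ 179.812     0.3117 -179.0542] F [ 0.2613  0.2832 -3.1735] w 0.007068949013264996 69.95984315872192
```

move_arm(rows=[[-1,-15,0,0,0],[-2,-28,0,0,0],[-2,-32,0,0,0],[-2,-32,0,0,0],[-2,-32,0,0,0],[-2,-32,0,0,0],[-2,-32,0,0,0],[-2,-32,0,0,0],[-2,-30,0,0,0],[-1,-20,0,0,0],[-1,-13,0,0,0],[0,0,0,0,0]])

```text
t: 23.0
position: [0.5375, -0.1897, 0.19]
ee_rot: [180.0, -0.1, -179.2]
force: [-0.8, -0.7, -3.2]
width: 0.0069
gripper_force: 69.8
```

move_arm(rows=[[0,0,0,-0.1,0],[0,0,0,-0.12,0],[0,0,0,-0.12,0],[0,0,0,-0.12,0],[0,0,0,-0.12,0],[0,0,0,-0.12,0],[0,0,0,-0.12,0],[0,0,0,-0.12,0],[0,0,0,-0.12,0],[0,0,0,-0.1,0],[0,0,0,-0.025,0],[0,0,0,0,0]])

```text
t: 24.2
position: [0.538, -0.1877, 0.191]
ee_rot: [180.0, 0.0, -111.3]
force: [-0.4, 0.4, -2.9]
width: 0.0072
gripper_force: 69.8
```

move_arm(rows=[[0,0,20,0,0],[0,0,25,0,0],[0,0,20,0,0],[0,0,5,0,0],[0,0,0,0,0]])

```text
t: 24.7
position: [0.5379, -0.1882, 0.1207]
ee_rot: [179.9, -0.0, -111.3]
force: [0.0, -0.2, -2.3]
width: 0.0069
gripper_force: 69.8
```

```bash
python3 - <<'E'
from h import *
a=camera('scene')[130:290,180:380];b=camera('top')[130:290,310:510]
cv2.imwrite('pics/g.png',cv2.resize(np.hstack([a,b]),(800,320),interpolation=cv2.INTER_CUBIC)[:,:,::-1])
E
python3 st.py
```

```text
t 24.8 pos [ 0.539  -0.1883  0.1223] fix [0.3934 0.0197 0.1223] rot [-179.9277    0.0059 -111.2201] F [ 0.6701 -0.0439 -2.5874] w 0.006812899204176176 69.77967739105225
```

View pics/g.png

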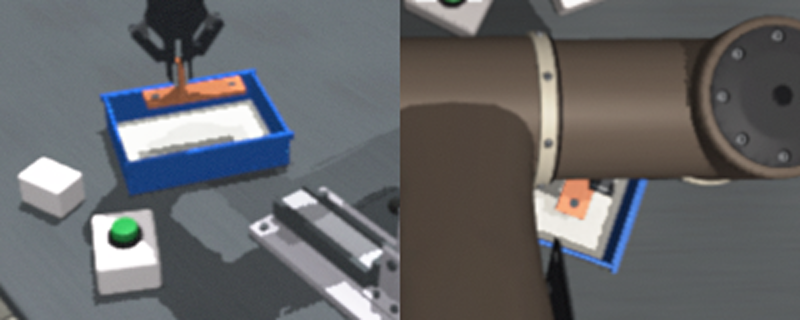

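The bracket is held level, blade up, over the middle of the tray and aligned with it. Lowering.

move_arm(rows=[[0,0,15,0,0],[0,0,20,0,0],[0,0,20,0,0],[0,0,12,0,0],[0,0,5,0,0],[0,0,2,0,0],[0,0,0,0,0],[0,0,0,0,0]])

```text
t: 25.6
position: [0.5389, -0.1884, 0.0482]
ee_rot: [-179.9, 0.0, -111.2]
force: [0.5, -0.2, -2.7]
width: 0.0069
gripper_force: 69.7
```

move_arm(rows=[[0,0,1,0,0],[0,0,1,0,0],[0,0,0,0,0]])

```text
t: 25.9
position: [0.5383, -0.1883, 0.0454]
ee_rot: [-180.0, 0.0, -111.2]
force: [-0.2, -0.4, -2.4]
width: 0.0076
gripper_force: 69.7
```

move_arm(rows=[[0,0,0.7,0,0],[0,0,0.7,0,0],[0,0,0.6,0,0],[0,0,0,0,0]])

```text
t: 26.3
position: [0.5381, -0.1883, 0.0431]
ee_rot: [180.0, -0.0, -111.2]
force: [1.0, -1.0, -3.0]
width: 0.007
gripper_force: 69.7
```

move_arm(rows=[[0,0,0.5,0,0],[0,0,0.5,0,0],[0,0,0,0,0]])

```text
t: 26.6
position: [0.5383, -0.1884, 0.0426]
ee_rot: [-180.0, -0.0, -111.2]
force: [-1.9, -0.4, 1.3]
width: 0.0066
gripper_force: 70.4
```

move_arm(rows=[[0,0,0.5,0,0],[0,0,0,0,0],[0,0,0,0,25],[0,0,0,0,35],[0,0,0,0,35],[0,0,0,0,35],[0,0,-10,0,35],[0,0,-30,0,35],[0,0,-45,0,35],[0,0,-45,0,35],[0,0,-30,0,35],[0,0,0,0,35]])

```text
t: 27.8
position: [0.5408, -0.1888, 0.2079]
ee_rot: [-179.5, 0.1, -111.2]
force: [0.0, -0.2, 0.2]
width: 0.0346
gripper_force: 0.0
```

```bash
python3 - <<'E'
from h import *
cv2.imwrite('pics/h.png',cv2.resize(camera('scene')[130:340,180:460],(800,600),interpolation=cv2.INTER_CUBIC)[:,:,::-1])
E
python3 st.py
```

```text
t 27.85 pos [ 0.5395 -0.1884  0.2051] fix [0.3935 0.0202 0.2051] rot [-179.6881    0.1033 -111.1916] F [-1.2126  0.1721 -0.3468] w 0.0354170972889658 0.0
```

View pics/h.png

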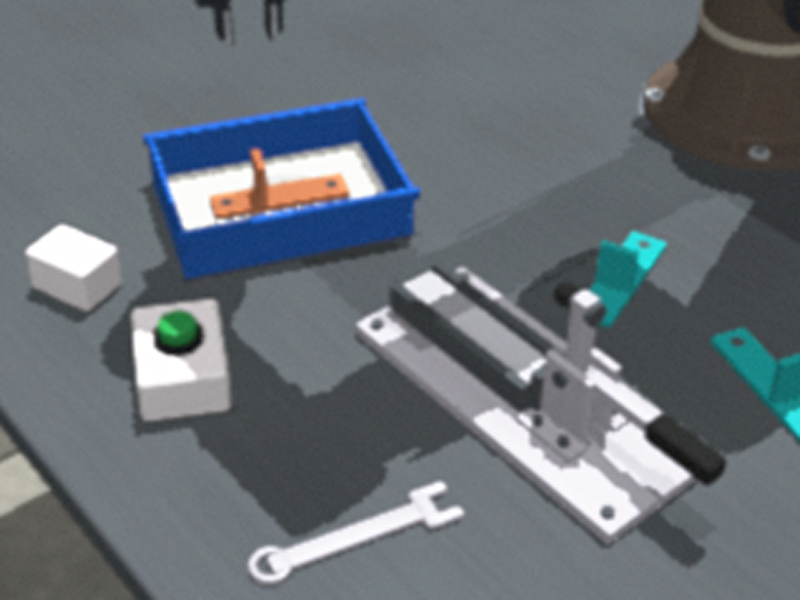

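The bracket lies flat in the tray at (280,195), blade up. The clamp is open and the bystanders look undisturbed.

```bash
python3 -c "
from plant import ctrl
print(ctrl.hand_in())"
```

```text
the job is handed in; nothing more can be done
None
```

The job is done and handed in at about 28 s: the bracket was pushed flush against the stop at about 15 N, the clamp stayed shut by itself and was swung back fully open, and the bracket now lies flat in the blue tray, blade up.

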